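# Set the rail cutter's length stop to the pattern and hold it

### The job

Set the length stop of the rail cutter for the next job: the pattern rail in the tray lane nearest the cutter shows the length to cut. Squeeze the lock button on the stop's grip block to release the arm, draw the arm out until the stop plate stands at the scale mark of that pattern's length (to within 3 mm), and finish holding it there, button still squeezed in, so that I can tighten the clamp screw; leave the patterns and the tools lying about where they are.

Things in the scene. Friction and masses are not known exactly. Their poses are not given: they have to be found in the camera images.
- cutter: bench cutter for top-hat mounting rail, fixed: grey base plate (x -130 to 240, y -66 to 58, 8 mm thick), cutting head (x -104 to 0, y -55 to 9, 88 mm high; lever folded to -x, 162 mm high), rail bed and telescoping length stop. Origin on the bench in the cut plane. x: the way the arm draws out (about the robot's right); y: level across the arm, away from the robot; z up
- cut_face (a point): zero of the scale: steel cut face at mid-bed; cutter frame (0, -25, 14) mm. The aluminium scale on the bed's robot-side edge (y -63 to -48, top z 13 mm) has a mark every 10 mm from the cut face, a longer one every 50 mm
- stop_face (a point): face of the stop plate that looks to the cut face, at mid-bed; cutter frame (50 + arm joint, -25, 20) mm. Its distance from cut_face along cutter x is the set length; a thin pointer tab in line with this face lies over the scale
- stop_grip (a point): point to squeeze on the grip block: at the height of the button's middle, midway between the two faces that the fingers take when the button is fully in; cutter frame (76 + arm joint, 34, 80) mm
- stop_head: head of the sliding arm: dark stop plate 6 mm thick and an upright aluminium grip block, 40 mm along the arm, 34 mm across, top at 96 mm. Squeeze it across the arm (cutter y): black button on the robot's side, rubber patch on the far side; 41 mm over both, 36 mm with the button in. Nothing beside it above 60 mm. Origin: the cutter's, shifted by the arm joint along x
- stop_arm (a joint): draw-out of the telescoping arm (20 mm square bar in a 30 mm tube), m: 0 fully in (set length 50 mm), limit 0.15. Set length = 0.050 + value: 100 mm at 0.050, 140 at 0.090, 180 at 0.130. Starts at 0 to 0.03. A return spring pulls it in with 3 to 4 N, friction 1 N; with the button out a brake holds it (some 40 N)
- lock_button (a joint): lock button, m: 0 out (brake on), 0.005 fully in (brake off), 0.003 or more counts as in. Black, ribbed, 24 mm wide, 28 mm high, 7 mm proud of the grip block's robot-side face, in line with stop_grip. Pushed along cutter +y against 10 N at first, 13.5 N fully in; springs out when let go
- tray: black plastic pattern tray, fixed, 208 x 150 x 16 mm, right of the cutter, with three lanes along its x axis, each about 45 mm wide, centred at y = +49, 0 and -49 mm. Origin under its centre, x away from the robot, y to the left. The +y lane is nearest the cutter: the pattern for the next job lies in it
- rail_100: pattern: slotted steel top-hat rail 100 mm long, 35 mm wide, 7.5 mm high, in one lane of the tray, long axis along the lane (its x); origin under its middle
- rail_140: the same, 140 mm long
- rail_180: the same, 180 mm long
- marker: felt marker, 14 x 125 mm, on the bench in front of the cutter; leave alone; origin under its middle
- screwdriver_black: black screwdriver, 214 mm long, on the bench in front of the cutter; leave alone; origin under its middle
- relay_0: small black relay, 25 x 20 x 24 mm, on the bench in front; leave alone; origin under its middle
Not all that is in view belongs to the job. Leave any red look-alike of the rail_100 alone.

How it is judged:
By the outcome, as a careful person would: the job done as asked, in the order asked, and still so for the second after the job is handed in, while the arm keeps its last pose, push and grip.
It also fails if it takes over 35 s, if anything falls off the work surface, if the arm or the gripper's body presses on something with over 40 N, if the wrist force passes 120 N, or if a joint passes its speed limit or range.

### The arm

A 6-joint arm with a two-finger parallel gripper is mounted at the origin on a cart in front of the work surface, level with it; the furniture and walls round the work are solid. World frame = base frame: x ahead of the robot, y to its left, z up, the work surface at z = 0. Lengths are in m, angles in degrees, forces in N, time in s.
With the tool pointing down it reaches from about 0.25 to 0.725 m from the base axis. Payload 9.7 kg.
Tool frame: the origin (TCP) lies on the mounting face of the last link; the fingertips stand 173 mm ahead of it and the grasp point (between the pads) lies 155 mm ahead of it; z points along the fingers, y is the line along which they close (so a half turn about z gives the same grasp; the last joint's range is limited). The gripper opens to 85 mm and grips with 20 to 120 N. Pads are 22 mm wide; open, the fingers measure 114 mm over their backs; the gripper's body (76 mm by 85 mm) begins 54 mm behind the grasp point. The pads swing forward as they close: fully open they stand 13 mm farther back than shut.
Start: joints at [76.49, 4.979, 10.078, 95.1, 0, 90], TCP at [0.128, 0.535, 0.405] pointing down, gripper open.
Joint ranges: [-179.16, 179.16], [-48.56, 103.87], [-65.8, 70.77], [-126.05, 130.52], [-82.76, 87.17], [-180, 180]. Speed limits (degrees/s): [127.2, 127.2, 147.25, 180, 180, 180].

### API

Orientations are given as [roll, pitch, yaw] about the fixed x, y, z axes, in that order (R = Rz(yaw) Ry(pitch) Rx(roll)).
In Python, from workcell import bot, camera, camera_model, outline_of, pinpoint gives the robot as it stands.
- The arm moves only by the tool move_arm, never from a script. Its arguments are lists of equal length, an entry for each row: "jaw": the closure, from 0 (fully open) to 1 (shut); "delta_pos": the shift along the world's x, y, z in m, a list of three; "yaw": the turn about the world's z in rad. In form: {"jaw": [jaw, ...], "delta_pos": [[dx, dy, dz], ...], "yaw": [yaw, ...]}. A call has 1 to 10 rows; each row shifts and turns the commanded pose from where the row before left it; what a row does not reach is not made up. A row lasts 1/12 s, in which the tool goes at most 41.7 mm and 7.16 degrees, less where a joint would pass 70% of its speed; a pose out of reach is approached as far as the arm can. A call with a gripper value outside its range is refused whole. The fingers move at their own pace and stop on an object; "force" is the grip in N (left out, the last holds). Time passes only in rows, so rows that do not move let the fingers close. It gives the time, the measured TCP pose, the force, the opening and the grip force at its end, in the units of the state.
- bot.get_obs(): the state, without advancing time (a new reading comes with each control period).
- camera(name): name is "side" or "top" or "wrist"; returns the picture (480x640x3 uint8, red, green, blue); there is no depth.
- camera_model(name): a dict with "fx", "fy", "cx", "cy" (pixels), "R" (3x3) and "t" (3): a world point X has camera coordinates R X + t. Camera axes: x right, y down, z forward; pixel columns grow to the right and rows downward; lengths in m; the calibration is good to about 2 mm. A picture is of the moment at which its call begins: read the wrist's pose just before it. camera_model takes no time and is no camera call; for the wrist camera it gives the pose at the moment of the call.
- bot.job_done(): hands the job in; it is judged then, once.
Trained networks look in the newest picture that a camera, given by its name, has taken for a name from the list of things; names that differ only in an ending like _2 or _b are one class to them, and where a whole thing is asked for, a point or a joint stands for the part that bears it (a point fixed in the world has none). Each returns a list of dicts, best first, with "confidence" (0 to 1); they miss things now and then, are a little off and sometimes report something else, mostly with a low value. They report only what shows in the picture. A call takes as long as a camera call. They do not tell look-alikes from the thing itself.
- outline_of(camera, thing): "mask" (480x640 bool, what is visible of it) and "xy" ([column, row] in pixels, amid what is visible of it).
- pinpoint(camera, thing): "xy" ([column, row] in pixels: a listed point, or the origin of a listed thing).
The state is a dict: "time": time; "q": joint angles; "qd": joint speeds; "joint_efforts": joint torques, N m; "ee_pos": TCP position; "tcp_rot": TCP orientation; "wrist_force": force on the tool from outside, world axes, zero at the start; "torque": the same for the moment, N m; "opening": finger opening in m; "grasp_force": force on a finger pad.
Only numpy, scipy, OpenCV 4.12 (cv2) and the standard library are available. Lean on these libraries where they do the work, as an engineer would, in place of code of your own. Each camera call takes 0.05 s, during which the arm holds its last target. There are 200 camera calls.

## Working session

There is one attempt and no reset: what is moved stays moved. The work goes in short steps, Python scripts to look and compute and a tool call to move; the robot and the scene stay as the last step left them, time stands still between calls to the robot, and variables do not carry over. Pictures are saved under pics/ and viewed, at most 10 in all, crops included, and the job is handed in when it is done.

Besides the shell and the picture viewer there is one more tool, called after "Emit:" as name(argument=value, ...) on one line, values as JSON. move_arm: Moves the arm, as the interface text tells. Its arguments: {"type":"object","properties":{"jaw":{"type":"array"},"delta_pos":{"type":"array"},"yaw":{"type":"array"},"force":{"type":"number"}},"required":["jaw","delta_pos","yaw"]}

```bash
mkdir -p pics; cat > h.py <<'E'
import numpy as np, cv2
from workcell import bot, camera, camera_model, outline_of, pinpoint
def ray(m,xy):
    d=m["R"].T@np.array([(xy[0]-m["cx"])/m["fx"],(xy[1]-m["cy"])/m["fy"],1]); return -m["R"].T@m["t"],d
def at_z(m,xy,z):
    c,d=ray(m,xy); return c+d*(z-c[2])/d[2]
def proj(m,X):
    p=np.asarray(m["R"])@X+m["t"]; return np.array([m["fx"]*p[0]/p[2]+m["cx"],m["fy"]*p[1]/p[2]+m["cy"]])
def tri(rs):
    A=np.zeros((3,3));b=np.zeros(3)
    for c,d in rs:
        d=d/np.linalg.norm(d);P=np.eye(3)-np.outer(d,d);A+=P;b+=P@c
    return np.linalg.solve(A,b)
def model(n): return {k:np.array(v) if k in"Rt" else v for k,v in camera_model(n).items()}
E
python3 - <<'E'
from h import *
np.set_printoptions(precision=4,suppress=True)
ims=[]
for n in ["top","side","wrist"]:
    im=camera(n); m=model(n)
    cv2.imwrite(f"pics/{n}0.png",im[:,:,::-1])
    print(n,"cam at",-m["R"].T@m["t"])
    for t in ["cut_face","stop_face","stop_grip","cutter","tray","rail_100","rail_140","rail_180"]:
        r=pinpoint(n,t)
        print(n,t,[(np.round(x["xy"],1).tolist(),round(x["confidence"],2),at_z(m,x["xy"],{"cut_face":.014,"stop_face":.02,"stop_grip":.08,"cutter":0,"tray":0}.get(t,.004))) for x in r[:3]])
o=bot.get_obs();print(o["time"],o["ee_pos"],o["tcp_rot"],o["opening"])
E
```

```text
top cam at [ 0.268  -0.1124  1.3639]
top cut_face [([265.7, 227.8], 0.87, array([0.4876, 0.049 , 0.014 ]))]
top stop_face [([294.9, 219.6], 0.56, array([ 0.5043, -0.0221,  0.02  ]))]
top stop_grip [([482.4, 259.7], 0.69, array([ 0.3889, -0.4473,  0.08  ])), ([300.7, 189.7], 0.67, array([ 0.5633, -0.0409,  0.08  ]))]
top cutter [([263.8, 220.5], 0.7, array([0.508 , 0.0551, 0.    ])), ([194.4, 286.2], 0.51, array([0.3533, 0.2238, 0.    ]))]
top tray [([464.8, 255.8], 0.95, array([ 0.4071, -0.4268,  0.    ]))]
top rail_100 [([448.3, 254.0], 0.95, array([ 0.4122, -0.3868,  0.004 ])), ([438.0, 179.6], 0.82, array([ 0.5953, -0.3724,  0.004 ])), ([483.3, 260.4], 0.71, array([ 0.3943, -0.4692,  0.004 ]))]
top rail_140 [([448.3, 254.0], 0.95, array([ 0.4122, -0.3868,  0.004 ])), ([438.0, 179.6], 0.82, array([ 0.5953, -0.3724,  0.004 ])), ([483.3, 260.4], 0.71, array([ 0.3943, -0.4692,  0.004 ]))]
top rail_180 [([448.3, 254.0], 0.95, array([ 0.4122, -0.3868,  0.004 ])), ([438.0, 179.6], 0.82, array([ 0.5953, -0.3724,  0.004 ])), ([483.3, 260.4], 0.71, array([ 0.3943, -0.4692,  0.004 ]))]
side 
[... 594 characters left out ...]

side rail_140 [([438.9, 315.6], 0.98, array([ 0.6036, -0.3846,  0.004 ])), ([344.6, 340.0], 0.87, array([ 0.4078, -0.3775,  0.004 ])), ([354.2, 358.7], 0.66, array([ 0.3994, -0.4278,  0.004 ]))]
side rail_180 [([438.9, 315.6], 0.98, array([ 0.6036, -0.3846,  0.004 ])), ([344.6, 340.0], 0.87, array([ 0.4078, -0.3775,  0.004 ])), ([354.2, 358.7], 0.66, array([ 0.3994, -0.4278,  0.004 ]))]
wrist cam at [0.0624 0.5505 0.3741]
wrist cut_face []
wrist stop_face []
wrist stop_grip []
wrist cutter []
wrist tray [([88.4, 464.4], 0.27, array([0.3487, 0.2236, 0.    ]))]
wrist rail_100 []
wrist rail_140 []
wrist rail_180 []
1.35 [0.1285 0.5348 0.4047] [-179.9973   -0.0014  166.4876] 0.08531707874048833
```

View pics/top0.png

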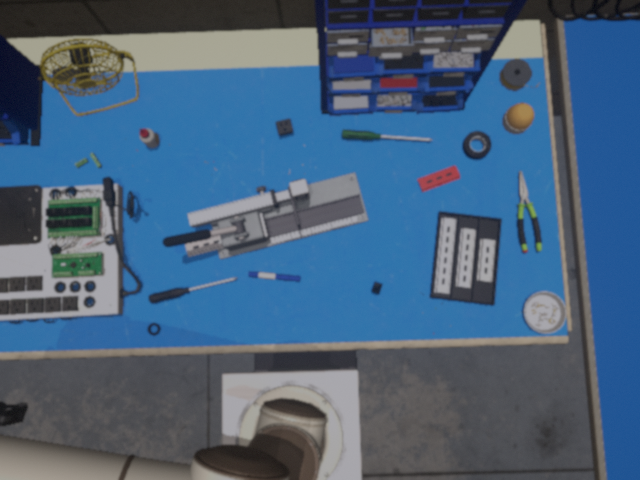

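View pics/side0.png

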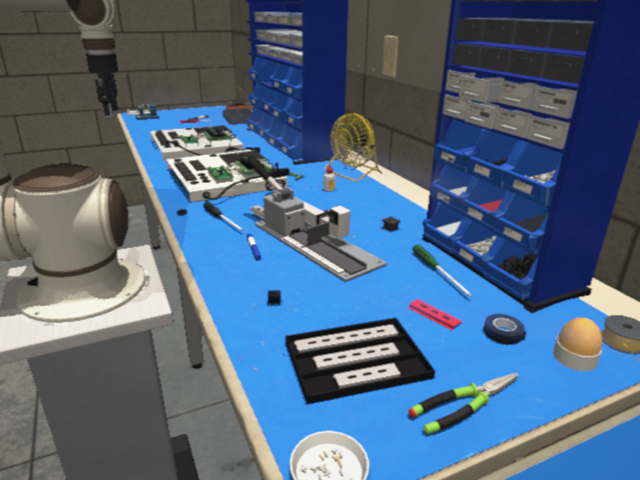

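The top picture shows the tray at (465,257). Its +y lane, nearest the cutter, is the left one, with its rail at (448,254); the other lanes' rails are at about (466,257) and (486,262). The red look-alike at (438,179) lies outside the tray. The stop head is at about (300,190). Next I'll measure the rail lengths and the cutter's yaw, and enlarge the tray.

```bash
python3 - <<'E'
from h import *
np.set_printoptions(precision=4,suppress=True)
im=camera("top"); m=model("top")
seen=[]
for t in ["rail_180","tray","cutter","stop_head","lock_button"]:
    for r in outline_of("top",t)[:5]:
        pts=cv2.findNonZero(r["mask"].astype(np.uint8))
        z={"rail_180":.0095,"tray":.016,"cutter":.008,"stop_head":.096,"lock_button":.08}[t]
        box=cv2.boxPoints(cv2.minAreaRect(pts))
        w=np.array([at_z(m,p,z)[:2] for p in box])
        print(t,np.round(r["xy"]),round(r["confidence"],2),"sides",np.linalg.norm(w[1]-w[0]),np.linalg.norm(w[2]-w[1]),"c",w.mean(0))
        if t in("stop_head","cutter"): print(box.tolist(),w.tolist())
# base far edges by picture
for p in [(355,174),(366,217),(187,214),(188,255)]: print(p,at_z(m,p,.008))
a=cv2.resize(im[200:315,420:510],None,fx=5,fy=5,interpolation=cv2.INTER_CUBIC)[:575,:450]
b=cv2.resize(im[160:270,150:380],None,fx=1.5,fy=1.5)
s=np.zeros((575,800,3),np.uint8);s[:a.shape[0],:a.shape[1]]=a;s[:165,450:795]=b
ss=camera("side");c=cv2.resize(ss[190:280,250:390],None,fx=2.4,fy=2.4);s[200:200+c.shape[0],450:450+c.shape[1]]=c
cv2.imwrite("pics/c1.png",s[:,:,::-1])
E
```

```text
rail_180 [483. 257.] 0.94 sides 0.09842676091801357 0.0354835530619349 c [ 0.3958 -0.4726]
rail_180 [446. 255.] 0.9 sides 0.17769223130041442 0.035713486251542734 c [ 0.412  -0.3769]
rail_180 [439. 181.] 0.81 sides 0.1022191126664955 0.036138834404051565 c [ 0.5991 -0.373 ]
rail_180 [467. 258.] 0.68 sides 0.13988984705808927 0.035294419201516665 c [ 0.4036 -0.4249]
tray [472. 259.] 0.66 sides 0.21083607942031693 0.15484354040647658 c [ 0.4022 -0.4248]
cutter [275. 215.] 0.82 sides 0.4995248269095176 0.15205267772975375 c [0.5163 0.0602]
[[153.9369354248047, 213.60858154296875], [352.14862060546875, 161.02178955078125], [367.880126953125, 220.3175048828125], [169.66845703125, 272.904296875]] [[0.5319175787353319, 0.3213104975808595], [0.6476878963550898, -0.16461365931731722], [0.4992139333714545, -0.19740846257518774], [0.38635340329022294, 0.2813801092579681]]
cutter [468. 258.] 0.28 sides 0.14027528919580326 0.03630029519659133 c [ 0.4039 -0.4246]
[[454.41046142578125, 285.2884521484375], [459.85284423828125, 227.2362060546875], [475.0009765625, 228.6563720703125], [469.55859375, 2
[... 167 characters left out ...]
998332, -0.4315454915193031]]
stop_head [295. 194.] 0.9 sides 0.0754249298246091 0.09297054481932603 c [ 0.5347 -0.0364]
[[273.1951599121094, 195.24391174316406], [298.9268493652344, 174.65855407714844], [324.0000305175781, 206.00001525878906], [298.2683410644531, 226.5853729248047]] [[0.5487617482252027, 0.02109953870657548], [0.5949394092480542, -0.03853722563812913], [0.5201982710108023, -0.09382994178593929], [0.4747500618992351, -0.034456519844072636]]
lock_button [305. 198.] 0.42 sides 0.020759582051884766 0.014100847722802215 c [ 0.5485 -0.0424]
(355, 174) [ 0.6148 -0.1704  0.008 ]
(366, 217) [ 0.5075 -0.1932  0.008 ]
(187, 214) [0.5284 0.2406 0.008 ]
(188, 255) [0.4282 0.2376 0.008 ]
```

View pics/c1.png

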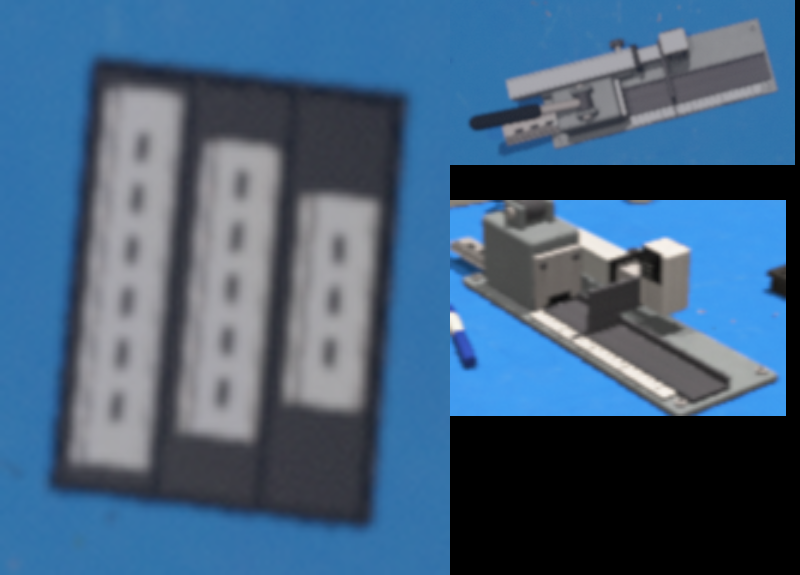

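The tray crop confirms the left lane holds the longest rail: it measures 178 mm, the others 140 and 98 mm. So the pattern is rail_180, which needs a set length of 180 mm and a joint value of 0.130. Cutter yaw is about -78°, so the tool yaw is about 102°. I'll move above the head and look with the wrist camera.

Emit:
move_arm(jaw=[0, 0, 0, 0, 0, 0, 0, 0, 0, 0], delta_pos=[[0.0217, -0.0287, 0], [0.0217, -0.0287, 0], [0.0217, -0.0287, 0], [0.0217, -0.0287, 0], [0.0217, -0.0287, 0], [0.0217, -0.0287, 0], [0.0217, -0.0287, 0], [0.0217, -0.0287, 0], [0.0217, -0.0287, 0], [0.0217, -0.0287, 0]], yaw=[-0.056, -0.056, -0.056, -0.056, -0.056, -0.056, -0.056, -0.056, -0.056, -0.056])

```text
time: 2.53
ee_pos: [0.346, 0.2461, 0.405]
tcp_rot: [180.0, 0.0, 134.3]
wrist_force: [0.8, 0.2, -0.3]
opening: 0.0852
grasp_force: 0.0
```

Emit:
move_arm(jaw=[0, 0, 0, 0, 0, 0, 0, 0, 0, 0], delta_pos=[[0.0217, -0.0287, 0], [0.0217, -0.0287, 0], [0.0217, -0.0287, 0], [0.0217, -0.0287, 0], [0.0217, -0.0287, 0], [0.0217, -0.0287, 0], [0.0217, -0.0287, 0], [0.0217, -0.0287, 0], [0.0217, -0.0287, 0], [0.0217, -0.0287, 0]], yaw=[-0.056, -0.056, -0.056, -0.056, -0.056, -0.056, -0.056, -0.056, -0.056, -0.056])

```text
time: 3.37
ee_pos: [0.5632, -0.041, 0.4047]
tcp_rot: [180.0, 0.0, 102.1]
wrist_force: [0.3, 0.6, -0.1]
opening: 0.0851
grasp_force: 0.0
```

Emit:
move_arm(jaw=[0, 0, 0], delta_pos=[[0, 0, 0], [0, 0, 0], [0, 0, 0]], yaw=[0, 0, 0])

```text
time: 3.62
ee_pos: [0.5624, -0.0392, 0.4045]
tcp_rot: [-180.0, -0.0, 102.3]
wrist_force: [-0.3, -0.6, 1.0]
opening: 0.0854
grasp_force: 0.0
```

```bash
python3 - <<'E'
from h import *
np.set_printoptions(precision=4,suppress=True)
m=model("wrist"); im=camera("wrist")
cv2.imwrite("pics/w1.png",im[:,:,::-1])
o=bot.get_obs();print(o["time"],o["ee_pos"],o["tcp_rot"],o["q"])
for t,z in [("cut_face",.014),("stop_face",.02),("stop_grip",.08),("cutter",0)]:
    print(t,[(np.round(r["xy"],1).tolist(),round(r["confidence"],2),at_z(m,r["xy"],z)) for r in pinpoint("wrist",t)[:2]])
E
```

```text
3.6667 [ 0.5621 -0.0387  0.4048] [-179.9957   -0.0123  102.3682] [-3.9419  6.8616 12.1359 95.2818  0.0106 73.6899]
cut_face [([252.7, 85.0], 0.63, array([0.4892, 0.0457, 0.014 ]))]
stop_face [([255.4, 175.9], 0.75, array([ 0.5045, -0.0244,  0.02  ]))]
stop_grip [([325.4, 221.8], 0.95, array([ 0.5664, -0.037 ,  0.08  ]))]
cutter [([284.9, 91.4], 0.59, array([0.514 , 0.0471, 0.    ]))]
```

View pics/w1.png

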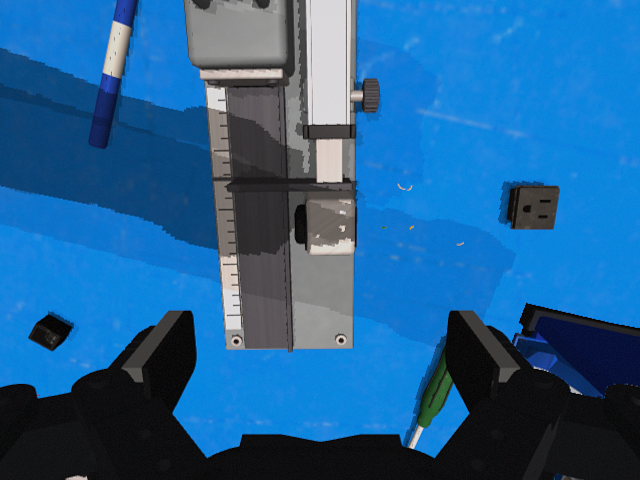

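The wrist view shows the stop plate at row 183, the grip block at (330,225) with its button at (301,224), the cut face at about (250,82) and the scale running down columns 210–240. I'll rectify the view at the scale plane to refine the yaw and the present set length.

```bash
cat >> h.py <<'E'
def rect(im,m,o,yaw,z,x0,x1,y0,y1,s=2.5): # mm box in cutter frame at height z -> picture, x right, y up
    c,d=np.cos(yaw),np.sin(yaw); R=np.array([[c,-d],[d,c]])
    q=np.array([[x0,y1],[x1,y1],[x1,y0],[x0,y0]],float)
    src=np.array([proj(m,np.r_[o[:2]+R@(p/1000),z]) for p in q],np.float32)
    w,h=int((x1-x0)*s),int((y1-y0)*s)
    return cv2.warpPerspective(im,cv2.getPerspectiveTransform(src,np.float32([[0,0],[w,0],[w,h],[0,h]])),(w,h))
E
python3 - <<'E'
from h import *
np.set_printoptions(precision=4,suppress=True)
m=model("wrist"); im=cv2.imread("pics/w1.png")
P=lambda p,z:at_z(m,p,z)[:2]
s1,s2=P((236,341),.008),P((341,340),.008); v=s2-s1; print("screws",s1,s2,np.linalg.norm(v),np.degrees(np.arctan2(v[1],v[0]))-90)
for n,a,b,z in [("scaleL",(207,90),(228,345),.013),("baseR",(355,200),(353,348),.008)]:
    v=P(b,z)-P(a,z); print(n,np.degrees(np.arctan2(v[1],v[0])))
yaw=np.radians(-77.9); cf=np.array([.489,.0457]); o=cf+.025*np.array([-np.sin(yaw),np.cos(yaw)])
print("origin",o)
r=rect(im,m,o,yaw,.013,-20,245,-75,70,3); cv2.imwrite("pics/r1.png",r); print(r.shape)
E
```

```text
screws [ 0.5125 -0.1859] [ 0.6113 -0.1632] 0.10141588221508802 -77.04479698624411
scaleL -76.7800794076186
baseR -77.08379595684742
origin [0.5134 0.0509]
(435, 795, 3)
```

View pics/r1.png

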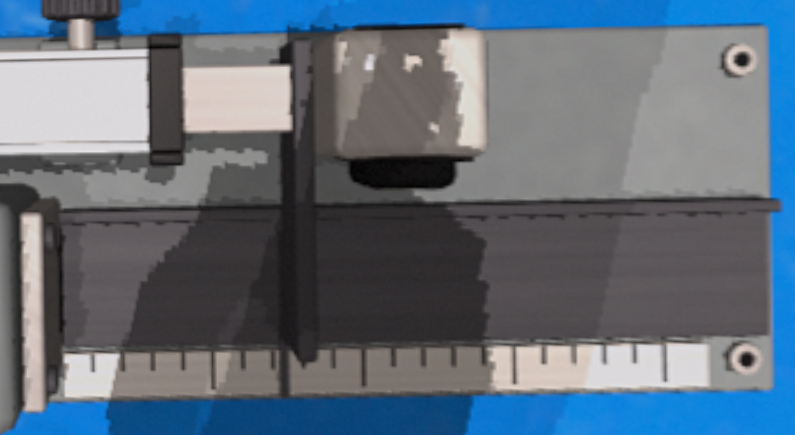

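Pointer reads about 72.5 mm (50 mm mark at column 213, 100 at 364, pointer at 281), so the joint is at about 0.0225. Cutter yaw is -77.0°, so the tool needs +0.6°. Partial descent now, then one more check of the grip point.

Emit:
move_arm(jaw=[0, 0, 0, 0, 0, 0], delta_pos=[[0.0055, 0.0014, -0.02], [0, 0, -0.025], [0, 0, -0.025], [0, 0, -0.02], [0, 0, 0], [0, 0, 0]], yaw=[0.011, 0, 0, 0, 0, 0])

```text
time: 4.37
ee_pos: [0.5675, -0.0374, 0.3146]
tcp_rot: [-179.9, -0.0, 103.0]
wrist_force: [0.4, -0.1, 0.9]
opening: 0.0854
grasp_force: 0.0
```

```bash
python3 - <<'E'
from h import *
np.set_printoptions(precision=4,suppress=True)
m=model("wrist"); im=camera("wrist"); o=bot.get_obs();print(o["time"],o["ee_pos"],o["tcp_rot"])
for t,z in [("cut_face",.014),("stop_face",.02),("stop_grip",.08)]:
    print(t,[(np.round(r["xy"],1).tolist(),round(r["confidence"],2),at_z(m,r["xy"],z)) for r in pinpoint("wrist",t)[:2]])
cv2.imwrite("pics/w2.png",im[:,:,::-1])
yaw=np.radians(-77); r=rect(im[:,:,::-1].copy(),m,np.array([.5135,.0507]),yaw,.096,60,140,-10,80,6); cv2.imwrite("pics/r2.png",r)
E
```

```text
4.4167 [ 0.5679 -0.0374  0.3159] [179.9511   0.0136 102.9884]
cut_face [([220.5, 73.0], 0.62, array([0.4881, 0.0446, 0.014 ]))]
stop_face [([230.0, 193.6], 0.65, array([ 0.5068, -0.0244,  0.02  ]))]
stop_grip [([318.7, 263.2], 0.96, array([ 0.5673, -0.0372,  0.08  ]))]
```

View pics/r2.png

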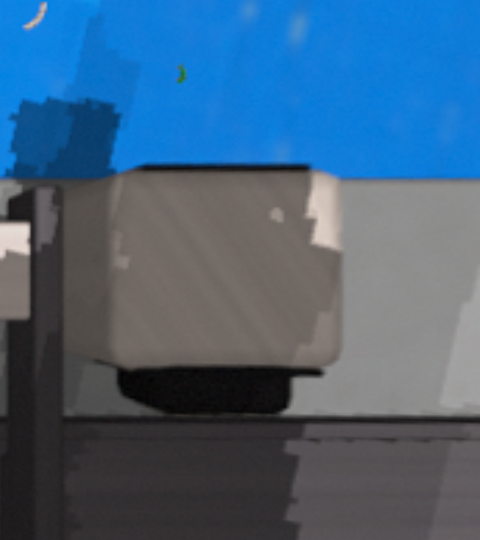

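The block is centred at cutter (98, 34.2), within 1 mm of the tool. Descend and squeeze.

Emit:
move_arm(jaw=[0, 0, 0, 0, 0, 0], delta_pos=[[0, 0, -0.025], [0, 0, -0.025], [0, 0, -0.02], [0, 0, -0.009], [0, 0, 0], [0, 0, 0]], yaw=[0, 0, 0, 0, 0, 0])

```text
time: 5.07
ee_pos: [0.5683, -0.0378, 0.2368]
tcp_rot: [180.0, 0.0, 102.9]
wrist_force: [-0.3, 0.2, -0.3]
opening: 0.0853
grasp_force: 0.0
```

Emit:
move_arm(jaw=[1, 1, 1, 1, 1, 1, 1, 1, 1, 1], delta_pos=[[0, 0, 0], [0, 0, 0], [0, 0, 0], [0, 0, 0], [0, 0, 0], [0, 0, 0], [0, 0, 0], [0, 0, 0], [0, 0, 0], [0, 0, 0]], yaw=[0, 0, 0, 0, 0, 0, 0, 0, 0, 0], force=35)

```text
time: 5.9
ee_pos: [0.5684, -0.0376, 0.2369]
tcp_rot: [179.9, -0.0, 103.0]
wrist_force: [1.8, 2.9, 6.2]
opening: 0.0332
grasp_force: 40.0
```

Gripped at a 33 mm opening, so the button is in. First a short pull to test.

Emit:
move_arm(jaw=[1, 1, 1, 1], delta_pos=[[0.001, -0.0045, 0], [0.00225, -0.00975, 0], [0.00225, -0.00975, 0], [0, 0, 0]], yaw=[0, 0, 0, 0])

```text
time: 6.23
ee_pos: [0.5742, -0.0626, 0.2369]
tcp_rot: [179.9, 0.0, 102.9]
wrist_force: [1.5, 2.5, 6.4]
opening: 0.0335
grasp_force: 40.2
```

```bash
python3 - <<'E'
from h import *
np.set_printoptions(precision=4,suppress=True)
m=model("wrist"); im=camera("wrist"); o=bot.get_obs();print(o["time"],o["ee_pos"],o["wrist_force"],o["opening"])
for t,z in [("cut_face",.014),("stop_face",.02)]:
    print(t,[(np.round(r["xy"],1).tolist(),round(r["confidence"],2),at_z(m,r["xy"],z)) for r in pinpoint("wrist",t)[:2]])
cv2.imwrite("pics/w3.png",im[:,:,::-1])
E
```

```text
6.2833 [ 0.5741 -0.0622  0.2369] [2.6832 2.7373 6.383 ] 0.03381635079635958
cut_face []
stop_face [([189.6, 219.8], 0.96, array([ 0.5121, -0.0495,  0.02  ]))]
```

The stop follows at only about 4 N, so the brake is off. Drawing on.

Emit:
move_arm(jaw=[1, 1, 1, 1, 1, 1, 1, 1, 1, 1], delta_pos=[[0.00225, -0.00975, 0], [0.00225, -0.00975, 0], [0.00225, -0.00975, 0], [0.00225, -0.00975, 0], [0.00225, -0.00975, 0], [0.00225, -0.00975, 0], [0.00225, -0.00975, 0], [0.00225, -0.00975, 0], [0, 0, 0], [0, 0, 0]], yaw=[0, 0, 0, 0, 0, 0, 0, 0, 0, 0])

```text
time: 7.22
ee_pos: [0.592, -0.1401, 0.2369]
tcp_rot: [179.9, 0.0, 102.9]
wrist_force: [2.2, 3.4, 6.7]
opening: 0.0336
grasp_force: 40.1
```

```bash
python3 - <<'E'
from h import *
np.set_printoptions(precision=4,suppress=True)
m=model("wrist"); im=camera("wrist"); o=bot.get_obs();print(o["time"],o["ee_pos"],o["wrist_force"],o["opening"])
print([(np.round(r["xy"],1).tolist(),round(r["confidence"],2),at_z(m,r["xy"],.02)) for r in pinpoint("wrist","stop_face")[:2]])
b=im[:,:,::-1].copy(); cv2.imwrite("pics/w4.png",b)
r=rect(b,m,np.array([.5135,.0507]),np.radians(-77),.013,90,220,-75,0,6); cv2.imwrite("pics/r4.png",r)
E
```

```text
7.2667 [ 0.592  -0.1399  0.2369] [2.3967 2.145  5.5832] 0.033376040540658826
[([187.7, 216.0], 0.81, array([ 0.5288, -0.1255,  0.02  ]))]
```

View pics/r4.png

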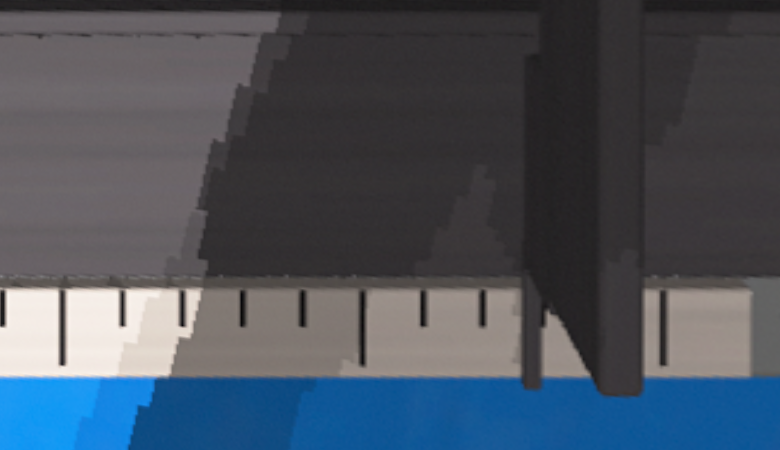

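The view shows the 150 mm mark at column 362, 200 at 663, so 180 is at about 543. The pointer tab's cut-side edge, in line with the plate face, is at about 524, which reads 177 mm. That agrees with the arm travel (72.5 + 105.1), so I'll go 3 mm further.

Emit:
move_arm(jaw=[1, 1, 1, 1, 1], delta_pos=[[0.0007, -0.0029, 0], [0, 0, 0], [0, 0, 0], [0, 0, 0], [0, 0, 0]], yaw=[0, 0, 0, 0, 0])

```text
time: 7.73
ee_pos: [0.5926, -0.1424, 0.2369]
tcp_rot: [179.9, 0.0, 103.0]
wrist_force: [1.3, 3.2, 6.5]
opening: 0.0337
grasp_force: 40.2
```

```bash
python3 - <<'E'
from h import *
np.set_printoptions(precision=4,suppress=True)
m=model("wrist"); im=camera("wrist"); o=bot.get_obs();print(o["time"],o["ee_pos"],o["wrist_force"],o["opening"],o["grasp_force"])
b=im[:,:,::-1].copy()
r=rect(b,m,np.array([.5135,.0507]),np.radians(-77),.013,140,220,-75,-20,9); cv2.imwrite("pics/r5.png",r)
E
```

```text
7.7833 [ 0.5926 -0.1424  0.2369] [1.0687 2.7635 6.0385] 0.03356106599518789 40.19074872136116
```

View pics/r5.png

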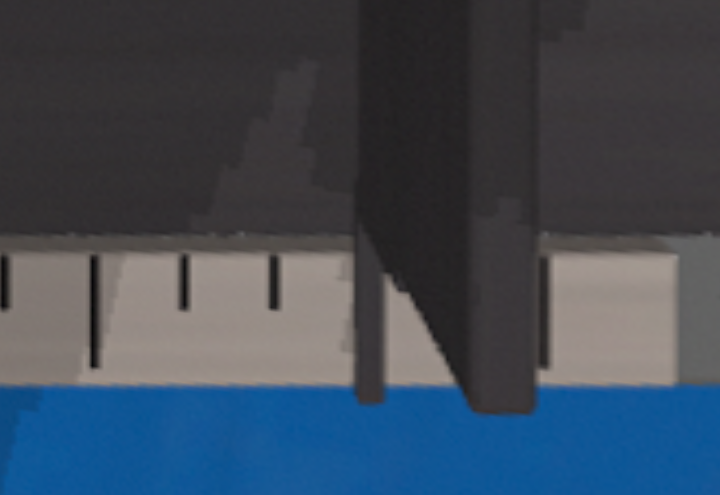

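Marks are at 150 → column 94, 170 → 274 and 200 → 544, so 180 is at 364. The plate face and pointer edge are at 357, reading about 179.2 mm, and the tab's middle reads about 180.7. That is well within 3 mm and the button is held in, so I'm handing in.

```bash
python3 -c "
from workcell import bot
print(bot.job_done())"
```

```text
the job is handed in; nothing more can be done
None
```

The stop is set at the 180 mm mark to match the rail_180 pattern: the plate face reads about 179 mm on the scale. The gripper is holding it there with the button squeezed in, ready for you to tighten the clamp screw, and the job is handed in.

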